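Undo the left-hand hub nut of the flat-wheel sharpener

ROBOT

A 7-joint arm with a two-finger parallel gripper is mounted at the origin on a cart in front of the work surface, level with it; the furniture and walls round the work are solid. World frame = base frame: x ahead of the robot, y to its left, z up, the work surface at z = 0. Lengths are in m, angles in degrees, forces in N, time in s.
With the tool pointing down it reaches from about 0.425 to 0.875 m from the base axis. Payload 8.4 kg.
Tool frame: the origin (TCP) lies on the centre line of the jaws, within the pads' length; the fingertips stand 11 mm ahead of it and the grasp point (between the pads) lies 8 mm behind it (ctrl.finger_overhang is the z of the fingertips in the tool frame, in m); z points along the fingers, y is the line along which they close (so a half turn about z gives the same grasp; the last joint's range is limited). The gripper opens to 85 mm and grips with 20 to 120 N. Pads are 22 mm wide; open, the fingers measure 114 mm over their backs; the gripper's body (76 mm by 85 mm) begins 54 mm behind the grasp point. The pads swing forward as they close: fully open they stand 13 mm farther back than shut.
Start: joints at [59.462, 19.091, 2.286, 83.961, -0.768, 76.965, -3.352], TCP at [0.273, -0.59, 0.242] pointing down, gripper open.
Joint ranges: [-147.57, 147.57], [-21.85, 119.76], [-74.77, 79.35], [14.55, 137.4], [-85.83, 265.84], [4.83, 119.75], [-152.11, 152.11]. Speed limits (degrees/s): [127.2, 127.2, 159.86, 159.86, 180, 180, 180].

INTERFACE

Orientations are given as [roll, pitch, yaw] about the fixed x, y, z axes, in that order (R = Rz(yaw) Ry(pitch) Rx(roll)).
In Python, from rig import ctrl gives the robot as it stands. Calls block until the motion is done:
- ctrl.move_to(position, orientation): joint-space move of the TCP to a pose.
- ctrl.move_straight(position, rate=0.15, rotation=None): straight line of the TCP; rotation=None keeps the orientation; rate is the mean speed in m/s.
- ctrl.move_j(angles): joint-space move.
- ctrl.command_gripper(opening, grip_force=None): opening from 0.0 (shut) to 1.0 (fully open); grip_force is the grip in N (None keeps the last); returns when the fingers have stopped.
- ctrl.dwell(seconds).
- ctrl.ik(position, orientation): joint angles nearest the present ones, or None.
- ctrl.capture(name): name is "scene" or "top" or "wrist"; returns a dict with "color" (420x560x3 uint8, red, green, blue), "fx", "fy", "cx", "cy" (pixels), "R" (3x3) and "t" (3): a world point X has camera coordinates R X + t; the wrist camera has in their place "mount" (4x4, takes a point from camera to tool coordinates, whose origin is the TCP and whose axes are the flange's). Camera axes: x right, y down, z forward; pixel columns grow to the right and rows downward; lengths in m; the calibration is good to about 2 mm. A picture is of the moment at which its call begins: read the wrist's pose just before it. There is no depth.
A pose or a line that the arm cannot do raises ctrl.IKError and nothing moves.
- ctrl.close_job(): hands the job in; it is judged then, once.
Readings, each from a call of its own:
- ctrl.get_t(): time.
- ctrl.get_joints(): joint angles.
- ctrl.get_joint_vel(): joint speeds.
- ctrl.get_tau(): joint torques, N m.
- ctrl.get_tcp_pos(): TCP position.
- ctrl.get_eef_rot(): TCP orientation.
- ctrl.get_wrist_force(): force on the tool from outside, world axes, zero at the start.
- ctrl.get_torque(): the same for the moment, N m.
- ctrl.get_grip_width(): opening from 0.0 (shut) to 1.0 (fully open).
- ctrl.get_grip_force(): force on a finger pad.
Only numpy, scipy, OpenCV 4.12 (cv2) and the standard library are available. Lean on these libraries where they do the work, as an engineer would, in place of code of your own. Each camera call takes 0.05 s, during which the arm holds its last target. There are 200 camera calls.

TASK

The wheel of the flat-wheel sharpener is to be changed: take its yellow hub nut off and lay it in the red dish, flat and the same way up as it was. The nut has a left-hand thread, so it undoes clockwise as seen from above; turn it with a light hand, follow it by feel as it climbs, never force it against the thread, and lift it straight up the shaft only once it has come free. Do not slam it down, and leave everything else where it stands.

Things in the scene. Friction and masses are not known exactly. Their poses are not given: they have to be found in the camera images.
- nut_mid (a point): middle of the yellow hexagonal hub nut, on its axis, half-way up. The nut is 44 mm across flats, 34 mm high, about 0.15 kg, open below, with a dark collar on top round the shaft's tip. z is up along its axis; x is square to one pair of flats, so pads closing along x, or x turned about z by a multiple of 60 degrees, lie flat on it. At the start it is screwed down.
- hub_nut: the same nut; origin on its axis at its underside. Contact forces adding up to more than 20 N between nut and sharpener, in any direction, strains the thread and loses the run: turning the wrong way or on against a stop, pulling before it is free, or keeping it from climbing while it turns. It has about 1.5 mm of axial play in the thread.
- hub (a point): top of the sharpener's hub boss (38 mm wide), on the axis of its upright steel shaft, z up. On it lies a brass spring washer that presses the nut up with about 4 N. The nut's underside starts about 1 mm above this point. The white wheel (156 mm wide, fixed) lies 8 mm below it.
- shaft_tip (a point): top of the shaft (18 mm thick), 40 mm above the hub boss. The thread is hidden in the nut: turned clockwise seen from above, the nut first turns level for an unknown 0 to 0.9 rad, then climbs 3 to 4 mm over about 0.5 rad, and is free after an unknown 0.75 to 1.6 rad in all, when it lifts without resistance.
- sharpener: flat-wheel sharpener, blue body 190 x 170 mm, fixed to the bench; origin under it on the shaft's axis. Its thread has stops: only 0.15 to 0.4 rad past the point of release (where the nut can be lifted too), and anticlockwise within 0.75 rad of the start. Once free the nut lifts straight up; it is off the shaft 42 mm above its start.
- red_dish: loose red plastic dish, 188 mm wide at the rim and 42 mm high, with a flat floor about 140 mm wide and 4 mm thick; origin at the middle of its underside
- polish_tin: bystander: round tin 66 mm wide, 28 mm high; origin under its centre
- masking_tape: bystander: roll of masking tape 54 mm wide, 25 mm high; origin under its centre
- parts_cup: bystander: small tin cup 65 mm wide, 56 mm high; origin under its centre
- teal_bowl: bystander: teal bowl 176 mm wide, 71 mm high; origin under its centre
- bench_brush: bystander: wooden bench brush 129 mm long, 34 mm high; origin under its centre
Things that resemble listed ones, but are neither listed nor needed, are in the scene too. Of the things like the hub_nut, leave any that is orange or turquoise; of the rest the larger one is meant.

How it is judged (in metres and radians):
On the way:
1. the nut is unscrewed and drawn straight up along the shaft, its underside over 12 mm above the hub boss and within 6 mm of the axis (z of hub_nut in the frame of hub above 0.012 m and horizontal distance between hub_nut and hub below 0.006 m), for 0.05 s.
At the end, for the whole second after the job is handed in: the nut lies at rest and released on the floor of the red dish, within 60 mm of its middle, underside down and level (tilt under 0.2 rad), and the dish stands within 30 mm of where it was (horizontal distance between hub_nut and red_dish below 0.06 m and z of hub_nut in the frame of red_dish between 0 and 0.01 m and angle between nut_mid's own z axis and vertical below 0.2 rad and linear speed of hub_nut below 0.02 m/s and distance of red_dish from where it was at the start of the episode below 0.03 m and height (world z) of red_dish below 0.005 m); the robot touches nothing.
It fails at once if the thread is strained: more than 20 N between nut and sharpener (contact force between hub_nut and sharpener above 20 N).
It fails at once if the nut is slammed into the dish: more than 40 N between them (contact force between hub_nut and red_dish above 40 N).
It fails at once if a bystander is moved by more than 20 mm (distance of any of polish_tin, masking_tape, parts_cup, teal_bowl, bench_brush from where it was at the start of the episode above 0.02 m).
It also fails if it takes over 61 s, if anything falls off the work surface, if the arm or the gripper's body presses on something with over 40 N, if the wrist force passes 120 N, or if a joint passes its speed limit or range.

## Working session

There is one attempt and no reset: what is moved stays moved. The work goes in short steps, each a Python script; the robot and the scene stay as the last script left them, time stands still between calls to the robot, and variables do not carry over. Pictures are saved under pics/ and viewed, at most 10 in all, crops included, and the job is handed in when it is done.

```bash
ls; mkdir -p pics; python3 - <<'E'
from rig import ctrl
import cv2,numpy as np,pickle
d={n:ctrl.capture(n) for n in("scene","top")}
pickle.dump(d,open("d0.pkl","wb"))
for n in d:
    cv2.imwrite(f"pics/{n}0.png",cv2.cvtColor(d[n]["color"],cv2.COLOR_RGB2BGR)); print(n,d[n]["fx"],d[n]["cx"],np.round(-np.array(d[n]["R"]).T@d[n]["t"],3))
print(ctrl.get_t(),ctrl.get_eef_rot(),ctrl.finger_overhang)
E
```

```text
pics
scene 400.7561804727249 273.05280834014087 [-0.025  0.66   0.718]
top 399.8447741397777 277.4055760625437 [ 0.337 -0.036  1.327]
0.1 [-1.79919103e+02  4.57329126e-03  2.48507151e+01] 0.011
```

View pics/scene0.png

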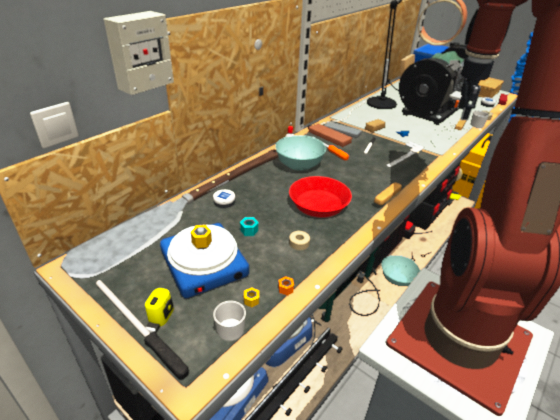

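View pics/top0.png

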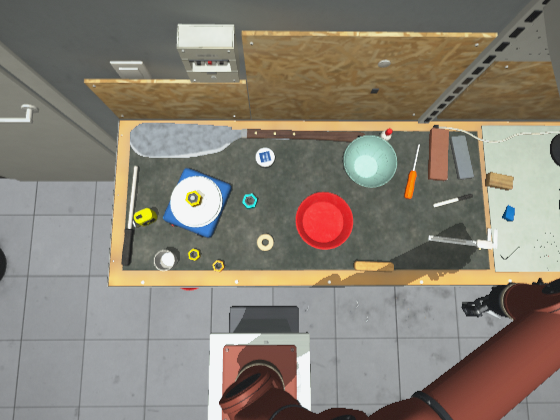

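The scene view shows the nut at (201,237), on the white wheel, and the dish at (320,195). In the top view the nut is at (193,198) and the dish at (325,220). Smaller yellow and orange nuts lie on the bench. I'll triangulate next.

```bash
cat > h.py <<'E'
import numpy as np,cv2
def ray(c,u,v):
    R=np.array(c["R"]);t=np.array(c["t"]);d=R.T@np.array([(u-c["cx"])/c["fx"],(v-c["cy"])/c["fy"],1.]);return -R.T@t,d/np.linalg.norm(d)
def plane(c,u,v,z):
    o,d=ray(c,u,v);return o+d*(z-o[2])/d[2]
def tri(*rs):
    A=[np.eye(3)-np.outer(d,d) for o,d in rs];return np.linalg.solve(sum(A),sum(a@o for a,(o,d) in zip(A,rs)))
def blob(img,hr,win=None,smin=110,vmin=60):
    h=cv2.cvtColor(img,cv2.COLOR_RGB2HSV);m=((h[...,0]>=hr[0])&(h[...,0]<=hr[1])&(h[...,1]>smin)&(h[...,2]>vmin)).astype(np.uint8)
    if win: w=np.zeros_like(m);w[win[1]:win[3],win[0]:win[2]]=1;m*=w
    cs,_=cv2.findContours(m,cv2.RETR_EXTERNAL,cv2.CHAIN_APPROX_NONE);return max(cs,key=cv2.contourArea),m
def camw(ctrl):
    from scipy.spatial.transform import Rotation as Ro
    p=np.array(ctrl.get_tcp_pos());r=Ro.from_euler('xyz',ctrl.get_eef_rot(),degrees=True).as_matrix();c=ctrl.capture("wrist")
    M=np.array(c["mount"]);Rw=r@M[:3,:3];tw=r@M[:3,3]+p;c["R"]=Rw.T;c["t"]=-Rw.T@tw;return c
E
python3 - <<'E'
from h import *;import pickle
d=pickle.load(open("d0.pkl","rb"));s,t=d["scene"],d["top"]
def box(c): x,y,w,h=cv2.boundingRect(c);return x+w/2-.5,y+h/2-.5,w,h
cs,_=blob(s["color"],(20,34),(185,220,220,252));ct,_=blob(t["color"],(20,34),(180,185,208,210))
b1,b2=box(cs),box(ct);print(b1,b2);N=tri(ray(s,*b1[:2]),ray(t,*b2[:2]));print("nut",N,plane(s,*b1[:2],N[2]),plane(t,*b2[:2],N[2]))
# wheel white
for n,c,w in(("s",s,(160,220,245,275)),("t",t,(165,170,228,230))):
    h=cv2.cvtColor(c["color"],cv2.COLOR_RGB2HSV);m=((h[...,1]<40)&(h[...,2]>170)).astype(np.uint8);k=np.zeros_like(m);k[w[1]:w[3],w[0]:w[2]]=1
    cc,_=cv2.findContours(m*k,cv2.RETR_EXTERNAL,cv2.CHAIN_APPROX_NONE);e=cv2.fitEllipse(cv2.convexHull(max(cc,key=cv2.contourArea)));print(n,e)
    if n=="s":es=e
print("wheel",tri(ray(s,*es[0]),ray(t,*e[0])),"width",e[1][0]/t["fx"])
for n,c,w in(("s",s,(280,170,360,225)),("t",t,(285,185,365,255))):
    k,_=blob(c["color"],(0,8),w)if n else 0;k2=cv2.convexHull(k);e=cv2.fitEllipse(k2);print("dish",n,e,plane(c,*e[0],.042))
E
cat > n.py <<'E'
E
```

```text
(201.0, 236.0, 21, 25) (193.0, 198.5, 17, 16)
nut [0.56755804 0.20633286 0.09568921] [0.56612462 0.2057244  0.09568921] [0.56870479 0.2072905  0.09568921]
s ((201.7928009033203, 249.3806915283203), (50.240543365478516, 70.28584289550781), 81.75688934326172)
t ((195.95521545410156, 201.20314025878906), (50.488277435302734, 52.09029006958008), 57.877967834472656)
wheel [0.56804616 0.20611459 0.0520715 ] width 0.12626969439308727
dish s ((319.55712890625, 195.6954803466797), (41.83921813964844, 62.993953704833984), 95.64215087890625) [ 0.49509726 -0.19228618  0.042     ]
dish t ((323.87554931640625, 220.39697265625), (57.31867980957031, 58.65633773803711), 137.6380615234375) [ 0.50642407 -0.20784663  0.042     ]
```

```bash
python3 - <<'E'
from h import *;from rig import ctrl
p=[.568,.2065]
for y in range(-180,180,30):
    q=ctrl.ik([*p,.25],[180,0,y]);q2=ctrl.ik([*p,.08],[180,0,y]);q3=ctrl.ik([.506,-.208,.1],[180,0,y]);f=lambda q:None if q is None else np.round(q,0)
    print(y,f(q),f(q2),f(q3))
ctrl.move_to([.568-.05,.2065,.27],[180,0,0 if ctrl.ik([.518,.2065,.27],[180,0,0]) is not None else 90])
c=camw(ctrl);cv2.imwrite("pics/w1.png",c["color"][...,::-1]);print(ctrl.get_t(),ctrl.get_tcp_pos(),ctrl.get_eef_rot(),c["mount"])
import pickle;pickle.dump(c,open("w1.pkl","wb"))
E
```

```text
-180 [ 17.  21. -52.  88.  17.  79.  53.] [ 19.  33. -57.  98.  30.  65.  43.] [ 43.  17. -30. 107.  10.  59. 100.]
-150 [ 23.  25. -63.  88.  22.  81.  79.] [ 23.  37. -63.  98.  35.  67.  70.] [ 69.  27. -63. 105.  27.  64. 117.]
-120 [ 23.  25. -63.  88.  22.  81. 109.] [ 23.  37. -63.  98.  35.  67. 100.] [ 69.  27. -63. 105.  27.  64. 147.]
-90 [ 23.  25. -63.  88.  22.  81. 139.] [ 23.  37. -63.  98.  35.  67. 130.] [ -38.   30.   70.  110.  -31.   63. -135.]
-60 [ -79.   32.   79.   92.  -32.   82. -147.] [ -74.   41.   70.  103.  -42.   67. -141.] [  23.   15.   -6.  108.    2.   58. -134.]
-30 [ -70.   20.   58.   92.  -17.   77. -129.] [ -61.   28.   47.  103.  -23.   60. -125.] [  26.   15.   -9.  107.    3.   58. -105.]
0 [  17.   21.  -52.   88.   17.   79. -127.] [  11.   28.  -45.   99.   22.   62. -131.] [ 28.  15. -12. 107.   4.  58. -75.]
30 [ 19.  22. -55.  88.  18.  80. -98.] [  16.   31.  -51.   99.   27.   63. -104.] [ 31.  15. -15. 107.   4.  58. -46.]
60 [ 19.  22. -56.  88.  18.  80. -68.] [ 18.  32. -54.  99.  29.  64. -75.] [ 34.  15. -18. 107.   6.  59. -17.]
90 [ 18.  22. -54.  88.  18.  80. -37.] [ 19.  33. -57.  98.  30.  65. -47.] [ 37.  16. -22. 107.   7.  59.  12.]
120 [ 18.  22. -54.  88.  17.  79.  -7.] [ 19.  33. -57.  98.  30.  65. -17.] [ 39.  16. -25. 107.   8.  59.  41.]
150 [ 17.  21. -53.  88.  17.  79.  23.] [ 19.  33. -57.  98.  30.  65.  13.] [ 41.  16. -26. 107.   8.  59.  71.]
3.075 [0.51835536 0.2057488  0.26985848] [ 1.79992378e+02  1.24967906e-02 -6.65935349e-02] [[-9.56069499e-04 -9.45744650e-01 -3.24909439e-01  8.37582510e-02]
 [ 9.99998630e-01 -1.34322126e-03  9.67273008e-04 -8.29495927e-06]
 [-1.35121854e-03 -3.24908069e-01  9.45744638e-01 -1.32267755e-01]
 [ 0.00000000e+00  0.00000000e+00  0.00000000e+00  1.00000000e+00]]
```

View pics/w1.png

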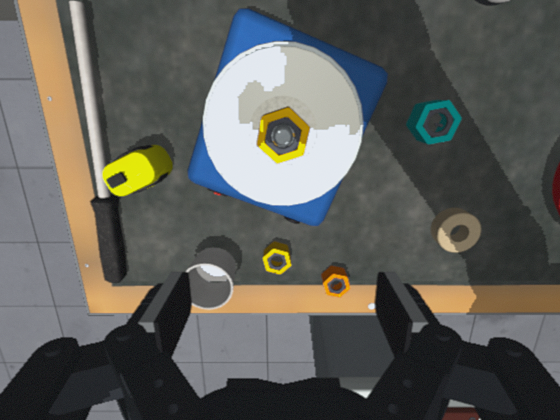

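The nut is at (283,134) in the wrist view and its collar shows as a dark disc. I'll take two closer views for its centre, height and hexagon angle.

```bash
python3 - <<'E'
from h import *;from rig import ctrl;import pickle
n=np.array([.568,.2065]);L=[]
for i,(y,off) in enumerate(((60,.0),(130,.0))):
    a=np.radians(y);u=np.array([np.cos(a),np.sin(a)])
    ctrl.move_to([*(n-.02*u),.185],[180,0,y]);ctrl.dwell(.2)
    c=camw(ctrl);L.append(c);cv2.imwrite(f"pics/w2{i}.png",c["color"][...,::-1])
pickle.dump(L,open("w2.pkl","wb"));print(ctrl.get_t(),ctrl.get_wrist_force(),ctrl.get_torque())
a=np.hstack([cv2.resize(c["color"],None,fx=.7,fy=.7) for c in L]);cv2.imwrite("pics/w2.png",a[...,::-1])
B=[]
for c in L:
    k,m=blob(c["color"],(20,34),None,110,60);M=cv2.moments(cv2.convexHull(k));x,y,w,h=cv2.boundingRect(k);print(x,y,w,h,cv2.contourArea(k));B.append((M['m10']/M['m00'],M['m01']/M['m00']))
print(B,tri(*[ray(c,*b) for c,b in zip(L,B)]))
E
```

```text
5.525 [ 0.20244058  1.42892324 -0.23058795] [ 0.0028481  -0.04705815  0.00263066]
64 0 110 62 4003.5
247 157 73 74 3800.0
[(125.70915371329879, 25.67441949721742), (283.149194068343, 194.52482269503545)] [0.56107533 0.26244226 0.26520641]
```

View pics/w2.png

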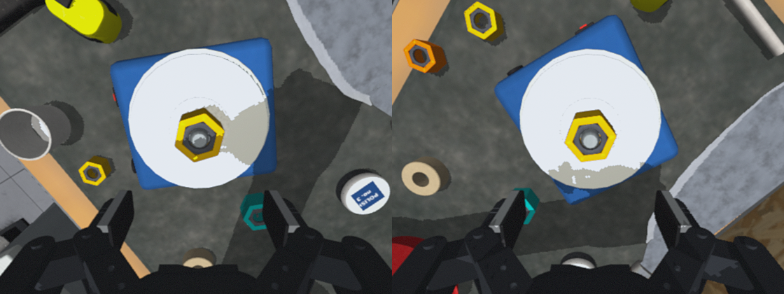

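The nut is at about (284,196) and (283,197) in full-resolution pixels. I'll crop, separate the bright top face from the sides and get its hexagon.

```bash
python3 - <<'E'
from h import *;import pickle
L=pickle.load(open("w2.pkl","rb"));T=[]
for c in L:
    k,m=blob(c["color"],(18,36),(225,135,345,255));v=cv2.cvtColor(c["color"],cv2.COLOR_RGB2HSV)[...,2]
    im=cv2.resize(c["color"][135:255,225:345],None,fx=3.3,fy=3.3,interpolation=cv2.INTER_NEAREST);T.append(im)
    vv=v[m>0];print(np.histogram(vv,12))
    th=185
    k2,_=cv2.findContours((m*(v>th)).astype(np.uint8),cv2.RETR_EXTERNAL,cv2.CHAIN_APPROX_NONE);k2=cv2.convexHull(max(k2,key=cv2.contourArea))
    for kk in(cv2.convexHull(k),k2):
        print(cv2.contourArea(kk),cv2.approxPolyDP(kk,4,True)[:,0].tolist())
cv2.imwrite("pics/w3.png",np.hstack(T)[...,::-1])
E
```

```text
(array([ 11, 284, 101,  37,  45,  47, 740,  56,  42,  23,  52, 850]), array([ 62. ,  76.5,  91. , 105.5, 120. , 134.5, 149. , 163.5, 178. ,
       192.5, 207. , 221.5, 236. ]))
3866.5 [[290, 154], [314, 175], [320, 189], [310, 221], [276, 230], [250, 208], [261, 164]]
1755.5 [[320, 187], [318, 193], [251, 200], [257, 173], [291, 162]]
(array([  36,   26,  128,  166,   32,   46,   46,   29,   22,   36,   69,
       1679]), array([ 70.        ,  83.66666667,  97.33333333, 111.        ,
       124.66666667, 138.33333333, 152.        , 165.66666667,
       179.33333333, 193.        , 206.66666667, 220.33333333,
       234.        ]))
3877.5 [[295, 157], [319, 197], [304, 226], [269, 230], [247, 205], [264, 161]]
3493.5 [[296, 165], [319, 197], [304, 226], [269, 230], [247, 205], [260, 170]]
```

View pics/w3.png

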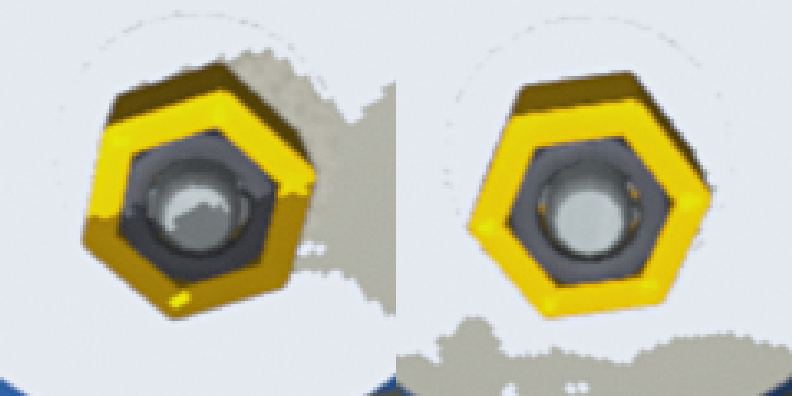

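Both crops show the top face clearly. In crop pixels its corners are at left (220,90),(314,170),(288,285),(175,320),(85,245),(105,128) and right (119,118),(244,97),(314,190),(266,305),(152,318),(74,228).

```bash
python3 - <<'E'
from h import *;import pickle
L=pickle.load(open("w2.pkl","rb"))
P=[np.array(p)/3.3+[225-.35,135-.35] for p in([(220,90),(314,170),(288,285),(175,320),(85,245),(105,128)],[(119,118),(244,97),(314,190),(266,305),(152,318),(74,228)])]
C=tri(*[ray(c,*p.mean(0)) for c,p in zip(L,P)]);print("c",C)
Q=[np.array([plane(c,*x,C[2]) for x in p]) for c,p in zip(L,P)]
for q in Q:
    d=q[:,:2]-q[:,:2].mean(0);an=np.degrees(np.arctan2(d[:,1],d[:,0]));print(q.mean(0),"R",np.hypot(*d.T).mean(),"corner",np.degrees(np.angle(np.exp(6j*np.radians(an)).mean()))/6,np.round(an%60,1))
    
# top view again w/ wheel ellipse for axis check
for c in L:
    h=cv2.cvtColor(c["color"],cv2.COLOR_RGB2HSV);m=((h[...,1]<45)&(h[...,2]>140)).astype(np.uint8);k=np.zeros_like(m);k[50:300,150:420]=1
    cc,_=cv2.findContours(m*k,cv2.RETR_EXTERNAL,cv2.CHAIN_APPROX_NONE);e=cv2.fitEllipse(cv2.convexHull(max(cc,key=cv2.contourArea)));print(e,plane(c,*e[0],.066))
E
```

```text
c [0.56894824 0.2057338  0.10982498]
[0.56873311 0.2051044  0.10982498] R 0.024822430567556484 corner -11.255789626068731 [49.9 49.  48.3 48.9 48.6 47.7]
[0.56922002 0.20557327 0.10982498] R 0.0249422508146557 corner -11.846986237659843 [47.6 47.7 50.7 46.  49.  48. ]
((283.82305908203125, 168.25314331054688), (199.79693603515625, 200.37925720214844), 69.33848571777344) [0.57384383 0.21455428 0.066     ]
((282.83734130859375, 169.0687713623047), (199.10366821289062, 201.4759979248047), 81.4996566772461) [0.56195127 0.21337356 0.066     ]
```

```bash
python3 - <<'E'
from h import *;import pickle
L=pickle.load(open("w2.pkl","rb"));E=[(283.82,168.25),(282.84,169.07)]
print(tri(*[ray(c,*e) for c,e in zip(L,E)]),L[0]["fx"],L[0]["cy"])
for c in L: print(ray(c,0,0)[0])
for c,e in zip(L,E):
  for z in(.03,.045,.055,.065):
    q=[plane(c,e[0]+100*np.cos(a),e[1]+100*np.sin(a),z) for a in np.linspace(0,6.28,9)];print(z,np.linalg.norm(q[0]-q[4]),np.linalg.norm(q[2]-q[6]))
E
```

```text
[0.56880133 0.20524132 0.01704514] 324.76662911948796 207.49057712039658
[0.59981285 0.26207075 0.31790097]
[0.52675161 0.2555502  0.31733245]
0.03 0.1800523589696993 0.18473467052005846
0.045 0.17067140629376276 0.17510976356704797
0.055 0.16441743784313834 0.16869315893170767
0.065 0.15816346939251397 0.1622765542963673
0.03 0.1798850107752433 0.1847757553681458
0.045 0.1704942329432282 0.17512965945427858
0.055 0.1642337143885514 0.16869892884503368
0.065 0.15797319583387467 0.1622681982357889
```

The axis is at about (0.569, 0.2055) and the nut top is at z≈0.109. The flats' normal is at 18.4° mod 60, so I'll use tool yaw 168.4°. Next I descend and close in small steps while watching the side force.

```bash
python3 - <<'E'
from h import *;from rig import ctrl
Y=168.4;a=np.radians(Y-90);ya=np.array([np.cos(a),np.sin(a),0]);p=np.array([.569,.2055,.087])
ctrl.move_to([*p[:2],.15],[180,0,Y])
ctrl.command_gripper(.75,20)
ctrl.dwell(.2);f0=np.array(ctrl.get_wrist_force())
ctrl.move_straight(p.tolist(),.06);ctrl.dwell(.2)
f0=np.array(ctrl.get_wrist_force());t0=np.array(ctrl.get_torque());print("f0",f0,t0,ctrl.get_tcp_pos(),ctrl.get_eef_rot(),ctrl.get_t())
np.save("f0.npy",np.r_[f0,t0])
for o in(.62,.58,.56,.55,.54,.53,.52):
    ctrl.command_gripper(o,20);f=np.array(ctrl.get_wrist_force())-f0;t=np.array(ctrl.get_torque())-t0
    print(o,round(ctrl.get_grip_width(),4),round(ctrl.get_grip_force(),1),"along y",(f@ya).round(2),f.round(2),t.round(3))
    if abs(f@ya)>4:break
    if ctrl.get_grip_force()>8:break
print(ctrl.get_t())
E
```

```text
f0 [ 0.06398565  0.01339602 -0.22376168] [ 0.00543934  0.01948573 -0.02109463] [0.5691366  0.20552701 0.08727614] [1.79991315e+02 2.15381160e-02 1.68393958e+02] 8.1083
0.62 0.6194 0.0 along y -1.06 [-0.43 -1.    1.19] [-0.026  0.022  0.022]
0.58 0.5781 0.0 along y 1.44 [0.66 1.33 0.21] [ 0.001 -0.029  0.006]
0.56 0.5605 0.0 along y -0.24 [-0.69 -0.1   1.31] [ 0.006 -0.014  0.054]
0.55 0.5508 0.0 along y -0.37 [-0.24 -0.33 -0.11] [ 0.035 -0.014  0.053]
0.54 0.535 0.0 along y 0.28 [-0.87  0.47  0.97] [-0.007 -0.052 -0.016]
0.53 0.5321 0.0 along y -0.45 [-0.57 -0.34  0.08] [-0.036 -0.057  0.017]
0.52 0.5247 0.4 along y 0.62 [ 0.56  0.52 -0.23] [ 0.14  -0.083 -0.005]
9.675
```

```bash
python3 - <<'E'
from h import *;from rig import ctrl
b=np.load("f0.npy");a=np.radians(78.4);ya=np.array([np.cos(a),np.sin(a),0])
for o in(.515,.51,.50,.48,.45,.4):
    ctrl.command_gripper(o,20);ctrl.dwell(.1)
    w=np.mean([np.r_[ctrl.get_wrist_force(),ctrl.get_torque()] for _ in range(8)],0)-b
    print(o,round(ctrl.get_grip_width(),4),round(ctrl.get_grip_force(),1),"along y",(w[:3]@ya).round(2),w.round(2),np.round(ctrl.get_tcp_pos(),4))
    if abs(w[:3]@ya)>7:break
    if ctrl.get_grip_force()>17:break
print(ctrl.get_t())
E
```

```text
0.515 0.5166 4.7 along y 1.63 [ 0.38  1.59  0.33  0.36 -0.08 -0.05] [0.569  0.2057 0.0871]
0.51 0.5148 15.8 along y 2.05 [-0.3   2.16  1.1   0.44 -0.01 -0.03] [0.569  0.2057 0.0871]
0.5 0.5115 21.9 along y 2.87 [-0.05  2.94  1.76  0.5  -0.08 -0.01] [0.569  0.2057 0.0871]
10.625
```

The nut is gripped with about 3 N on the side. Now the first 40°, which is below the earliest possible release. I turn clockwise, so yaw decreases, with force following and a torque guard.

```bash
cat > t.py <<'E'
from h import *;from rig import ctrl;import json
b=np.load("f0.npy")
def sense(n=6): return np.mean([np.r_[ctrl.get_wrist_force(),ctrl.get_torque()] for _ in range(n)],0)-b
def go(p,y): ctrl.move_straight(list(p),.05,[180,0,y])
def turn(p,y,yend,step=2.,ft=-1.,stop=None,tmax=.16):
    p=np.array(p,float)
    while y>yend+1e-6:
        y-=step;go(p,y);w=sense()
        dz=np.clip(.0002*(w[2]-ft),-.0005,.0006);p[2]+=dz
        p[:2]+=np.clip(.0001*w[:2],-.0003,.0003)
        q=ctrl.get_tcp_pos();print(f"{y:.1f} t{ctrl.get_t():.2f} z{q[2]*1e3:.2f} cmd{p[2]*1e3:.2f} F",w[:3].round(1),"Tz",w[5].round(3),"g",round(ctrl.get_grip_force(),0))
        if np.abs(w[5])>tmax or abs(w[2])>8 or np.hypot(*w[:2])>9: print("GUARD");break
    json.dump([*p,y],open("st.json","w"));return p,y
E
python3 - <<'E'
from t import *
turn([.5690,.2057,.0870],168.4,128.4)
E
```

```text
166.4 t10.88 z87.00 cmd87.59 F [0.4 2.  1.9] Tz -0.001 g 22.0
164.4 t11.12 z87.31 cmd87.98 F [ 1.6 -0.1  1. ] Tz -0.006 g 22.0
162.4 t11.38 z87.63 cmd87.89 F [-0.5  0.  -1.5] Tz -0.036 g 22.0
160.4 t11.62 z87.66 cmd87.75 F [-0.3 -1.3 -1.7] Tz 0.003 g 22.0
158.4 t11.88 z87.75 cmd87.74 F [-1.  -0.6 -1. ] Tz -0.033 g 22.0
156.4 t12.12 z87.88 cmd87.92 F [-0.6 -0.  -0.1] Tz 0.042 g 22.0
154.4 t12.38 z88.07 cmd88.21 F [ 0.3 -0.5  0.4] Tz -0.03 g 22.0
152.4 t12.62 z88.31 cmd88.42 F [0.2 0.1 0.1] Tz -0.038 g 22.0
150.4 t12.88 z88.48 cmd88.60 F [-0.4  1.2 -0.1] Tz 0.042 g 22.0
148.4 t13.12 z88.64 cmd89.05 F [0.5 0.3 1.3] Tz 0.019 g 22.0
146.4 t13.38 z88.99 cmd89.36 F [0.5 1.  0.5] Tz -0.013 g 22.0
144.4 t13.62 z89.26 cmd89.34 F [-1.  -0.1 -1.1] Tz -0.021 g 22.0
142.4 t13.88 z89.35 cmd89.54 F [-0.8 -0.7  0. ] Tz 0.016 g 22.0
140.4 t14.12 z89.48 cmd89.59 F [ 0.9  0.6 -0.7] Tz 0.046 g 22.0
138.4 t14.38 z89.51 cmd89.56 F [-0.   0.5 -1.2] Tz 0.009 g 22.0
136.4 t14.62 z89.52 cmd89.56 F [-0.3 -0.6 -1. ] Tz 0.032 g 22.0
134.4 t14.88 z89.49 cmd89.56 F [ 0.2 -0.7 -1. ] Tz -0.018 g 22.0
132.4 t15.12 z89.51 cmd89.54 F [-0.5  0.2 -1.1] Tz 0.013 g 22.0
130.4 t15.38 z89.52 cmd89.54 F [-0.5 -0.2 -1. ] Tz 0.028 g 22.0
128.4 t15.62 z89.53 cmd89.71 F [ 0.3  0.2 -0.2] Tz 0.004 g 22.0
```

```bash
cat >> t.py <<'E'
def feel(p,y,n,ft=-3.5,zmax=.0945):
    for _ in range(n):
        go(p,y);w=sense();p[2]+=np.clip(.0002*(w[2]-ft),-.0005,.0005)
        if p[2]>zmax: return True,w
    return False,w
E
python3 - <<'E'
from t import *
*p,y=json.load(open("st.json"));p=np.array(p);free=False
free,w=feel(p,y,6);print(p[2],w.round(2))
while not free and y>98:
    y-=2;free,w=feel(p,y,3);p[:2]+=np.clip(.0001*w[:2],-.0003,.0003)
    print(f"{y:.1f} t{ctrl.get_t():.2f} z{ctrl.get_tcp_pos()[2]*1e3:.2f} cmd{p[2]*1e3:.2f}",w[:3].round(1),w[5].round(3))
    if abs(w[5])>.16 or abs(w[2])>8: print("GUARD");break
json.dump([*p,y],open("st.json","w"));print(free)
E
```

```text
0.09141363356504636 [ 0.83 -0.14 -2.2   0.01 -0.03 -0.01]
126.4 t17.88 z91.39 cmd91.46 [ 0.8  0.5 -3.5] -0.034
124.4 t18.62 z91.60 cmd91.54 [-0.1 -0.6 -4.1] -0.027
122.4 t19.38 z91.91 cmd91.79 [ 0.1  0.3 -4.4] 0.023
120.4 t20.12 z92.46 cmd92.75 [ 0.3  0.8 -2.2] -0.005
118.4 t20.88 z93.22 cmd93.59 [-0.1 -0.6 -1.8] 0.025
116.4 t21.62 z94.44 cmd94.88 [-0.6  0.5 -1.1] 0.048
True
```

F is about −1.3 N, which is just the nut's weight, and z has risen 7.4 mm, more than climb plus play. The nut is free, so I'll lift it straight up in guarded steps.

```bash
python3 - <<'E'
from t import *
*p,y=json.load(open("st.json"));p=np.array(p)
for dz in[.001]*3+[.003]*15:
    p[2]+=dz;ctrl.move_straight(p.tolist(),.03);w=sense();print(f"z{p[2]*1e3:.1f}",w.round(2)[:3])
    if w[2]<-6 or np.hypot(*w[:2])>6: print("GUARD");break
json.dump([*p,y],open("st.json","w"));print(ctrl.get_t(),ctrl.get_grip_width())
E
```

```text
z95.9 [ 0.01 -0.41 -2.11]
z96.9 [-0.16  0.28 -1.81]
z97.9 [-0.45 -0.33 -1.43]
z100.9 [-0.71  0.01 -2.58]
z103.9 [-0.4  -0.09 -1.64]
z106.9 [ 0.48 -0.6  -1.48]
z109.9 [-0.33  0.61 -1.46]
z112.9 [-0.23 -0.19 -1.63]
z115.9 [ 0.37 -0.81 -2.1 ]
z118.9 [-0.79  0.26 -1.24]
z121.9 [ 0.51 -0.17 -1.45]
z124.9 [ 0.49  0.37 -0.94]
z127.9 [-0.75  0.46 -1.58]
z130.9 [-0.63  0.15 -0.66]
z133.9 [-0.31 -0.05 -1.02]
z136.9 [-1.01 -0.91 -1.45]
z139.9 [ 0.03  0.28 -1.56]
z142.9 [ 0.82  0.16 -1.51]
26.125 0.5134193488871217
```

```bash
python3 - <<'E'
from t import *
*p,y=json.load(open("st.json"))
ctrl.move_straight([p[0],p[1],.2],.15)
a=np.radians(116.4)
ctrl.move_to([.503-.03*np.cos(a),-.206-.03*np.sin(a),.2],[180,0,116.4]);ctrl.dwell(.2)
c=camw(ctrl);cv2.imwrite("pics/w5.png",c["color"][...,::-1])
h=cv2.cvtColor(c["color"],cv2.COLOR_RGB2HSV);m=(((h[...,0]<9)|(h[...,0]>172))&(h[...,1]>150)).astype(np.uint8)
cc,_=cv2.findContours(m,cv2.RETR_EXTERNAL,cv2.CHAIN_APPROX_NONE);k=cv2.convexHull(max(cc,key=cv2.contourArea));e=cv2.fitEllipse(k);print(cv2.boundingRect(k),e,plane(c,*e[0],.042))
t=ctrl.capture("top");k,_=blob(t["color"],(0,8),(285,185,365,255));print(cv2.boundingRect(k),ctrl.get_t(),sense()[:3])
E
```

```text
(182, 51, 208, 199) ((285.3581848144531, 154.16038513183594), (206.20462036132812, 207.55104064941406), 82.83407592773438) [ 0.5034992  -0.20029027  0.042     ]
(295, 185, 70, 70) 28.5833 [ 0.2684468   0.14264717 -2.18646487]
```

View pics/w5.png

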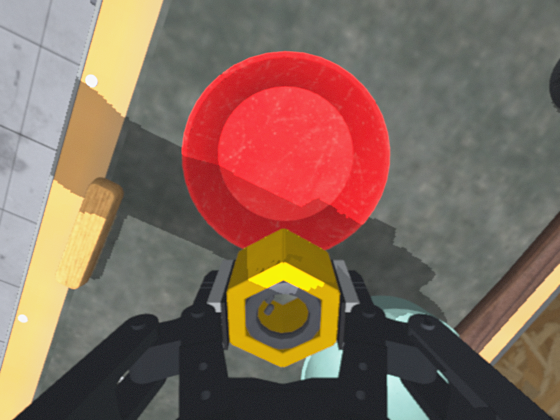

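The dish is centred at (285,154), world about (0.504,−0.203), and the nut hangs level in the grip. I'll lower it with contact feel.

```bash
python3 - <<'E'
from t import *
x,yy=.504,-.203
ctrl.move_to([x,yy,.12],[180,0,116.4]);ctrl.move_straight([x,yy,.03],.08);ctrl.dwell(.2)
w0=sense(15);print(w0[:3]);z=.030
while z>.010:
    z-=.0007;ctrl.move_straight([x,yy,z],.02);w=sense();print(round(z*1e3,1),w[2].round(2),end=" | ")
    if w[2]-w0[2]>3: break
print(ctrl.get_tcp_pos(),ctrl.get_t())
json.dump([x,yy,z],open("pl.json","w"))
E
```

```text
[-0.31629177 -0.22504422 -1.62219579]
29.3 -0.86 | 28.6 -0.63 | 27.9 -1.96 | 27.2 -1.2 | 26.5 -1.56 | 25.8 -2.08 | 25.1 -1.86 | 24.4 -1.33 | 23.7 -1.51 | 23.0 -2.02 | 22.3 -2.56 | 21.6 -1.24 | 20.9 -1.22 | 20.2 -1.53 | 19.5 -1.68 | 18.8 -1.13 | 18.1 -1.66 | 17.4 -1.13 | 16.7 -1.85 | 16.0 -1.07 | 15.3 -1.52 | 14.6 -1.87 | 13.9 7.58 | [ 0.50402628 -0.20299194  0.0144539 ] 36.25
```

```bash
python3 - <<'E'
from t import *
x,y,z=json.load(open("pl.json"));z=.0146
ctrl.move_straight([x,y,z],.02);print(sense()[:3])
ctrl.command_gripper(.56,20);print(sense()[:3]);ctrl.command_gripper(.75,20);ctrl.dwell(.2);print(sense()[:3])
ctrl.move_straight([x,y,.12],.1);ctrl.move_straight([x,y,.2],.2)
a=np.radians(116.4);ctrl.move_straight([x-.03*np.cos(a),y-.03*np.sin(a),.22],.2);ctrl.dwell(.2)
c=camw(ctrl);cv2.imwrite("pics/w6.png",c["color"][...,::-1]);t=ctrl.capture("top")["color"];cv2.imwrite("pics/w6t.png",t[...,::-1]);print(ctrl.get_t())
E
```

```text
[-0.74023076 -0.01142025 -1.05176049]
[-0.71981561  0.80367002 -0.03417322]
[1.6519888  0.34729511 0.24772659]
39.6083
```

View pics/w6.png

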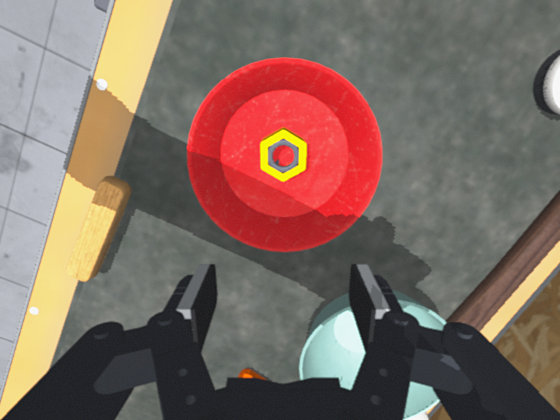

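The nut lies flat, collar up, in the middle of the dish at (284,155), and the gripper is clear of everything. I'm handing in.

```bash
python3 -c "
from rig import ctrl
print(ctrl.close_job())"
```

```text
the job is handed in; nothing more can be done
None
```

The nut came free after about 0.9 rad clockwise, was lifted straight off the shaft, and now lies flat and collar-up in the middle of the red dish; I handed the job in at about 40 s, but no verdict was returned.

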